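Measure a specimen mount with the calliper and point at the reading

ROBOT

A 6-joint arm with a two-finger parallel gripper is mounted at the origin on a cart in front of the work surface, level with it; the furniture and walls round the work are solid. World frame = base frame: x ahead of the robot, y to its left, z up, the work surface at z = 0. Lengths are in m, angles in rad, forces in N, time in s.
With the tool pointing down it reaches from about 0.425 to 0.95 m from the base axis. Payload 3.5 kg.
Tool frame: the origin (TCP) lies between the finger pads, 19 mm behind the fingertips; this is the grasp point; z points along the fingers, y is the line along which they close (so a half turn about z gives the same grasp; the last joint's range is limited). The gripper opens to 85 mm and grips with 20 to 120 N. Pads are 22 mm wide; open, the fingers measure 114 mm over their backs; the gripper's body (76 mm by 85 mm) begins 54 mm behind the grasp point. The pads swing forward as they close: fully open they stand 13 mm farther back than shut.
Start: joints at [-1.426, 0.286, 1.577, -0, 1.279, -0.15], TCP at [0.196, -0.646, 0.25] pointing down, gripper open.
Joint ranges: [-2.77, 2.77], [-0.9, 2.22], [0.21, 2.48], [-1.53, 4.67], [0.24, 2.81], [-2.84, 2.84]. Speed limits (rad/s): [2.79, 2.79, 3.14, 3.14, 3.14, 3.14].

INTERFACE

Orientations are given as a unit quaternion [x, y, z, w].
In Python, from plant import ctrl gives the robot as it stands. The module is installed in compiled form; this text tells all that it offers.
- The arm moves only by the tool drive_tool, never from a script. Its argument "moves" is a list of rows, each a list of 3 entries, a list of its own where there are three numbers: the turn, a rotation vector about the tool's x, y, z in rad, then the shift along the tool's x, y, z in m, then the finger opening in m, from 0 to 0.0854. A call has 1 to 5 rows; each row shifts and turns the commanded pose from where the row before left it, along the tool's axes as they then stand; what a row does not reach is not made up. A row lasts 1/8 s, in which the tool goes at most 62.5 mm and 10.7 degrees, less where a joint would pass 70% of its speed; a pose out of reach is approached as far as the arm can. A call with a gripper value outside its range is refused whole. The fingers move at their own pace and stop on an object; "grip_force" is the grip in N (left out, the last holds). Time passes only in rows, so rows that do not move let the fingers close. It gives the time, the measured TCP pose, the force, the opening and the grip force at its end, in the units of the state.
- ctrl.get_state(): the state, without advancing time (a new reading comes with each control period).
- ctrl.read_camera(name): name is "scene" or "side" or "wrist"; returns a dict with "image" (384x512x3 uint8, red, green, blue), "fx", "fy", "cx", "cy" (pixels), "R" (3x3) and "t" (3): a world point X has camera coordinates R X + t. Camera axes: x right, y down, z forward; pixel columns grow to the right and rows downward; lengths in m; the calibration is good to about 2 mm. A picture is of the moment at which its call begins. There is no depth.
- ctrl.sign_off(): hands the job in; it is judged then, once.
The state is a dict: "time": time; "qpos": joint angles; "dq": joint speeds; "joint_efforts": joint torques, N m; "eef_pos": TCP position; "tcp_rot": TCP orientation; "contact_force": force on the tool from outside, world axes, zero at the start; "wrist_torque": the same for the moment, N m; "opening": opening from 0.0 (shut) to 1.0 (fully open); "finger_force": force on a finger pad.
Only numpy, scipy, OpenCV 4.12 (cv2) and the standard library are available. Lean on these libraries where they do the work, as an engineer would, in place of code of your own. Each camera call takes 0.05 s, during which the arm holds its last target. There are 200 camera calls.

TASK

Check the red specimen mount's diameter before it goes into the tester's holder: slide it over the worktop to well inside the open long jaws of the digital calliper, then push the calliper's reader head along until the jaws close on the mount across its full diameter. Then point straight down at the head's display with the fingertips just above it, not touching, for at least two seconds, so that a colleague can note the reading, and finish still pointing there. Only push, and gently: neither pinch nor lift anything, and leave the blue mount and the other things on the bench alone.

Things in the scene. Friction and masses are not known exactly. Their poses are not given: they have to be found in the camera images.
- red_mount: red resin specimen mount with a steel specimen in its top, a disc 30.4 mm across, 20 mm high, about 35 g, standing loose on the worktop a little nearer the robot than the calliper, to the left or right of its jaw opening (the blue mount stands on the other side); origin at the centre of its underside
- calliper: digital calliper lying flat, 242 mm long; its frame is fixed, the beam's end screwed down under a clamp. Origin on the worktop under its mid length. Beam x 3 to 19 mm, y -121 to 111 mm, top 4 mm above the worktop. Both outside jaws, 4 mm thick, reach from the beam to x = -38 mm, towards the robot; the fixed jaw is at the +y end
- beam_clamp: small aluminium bridge clamp over the beam's -y end, 49 mm across the beam, 20 mm along it, 14 mm high, brass thumb screw on top up to 26 mm; fixed. Its origin is 109 mm towards -y from the calliper's; its middle 11 mm in x from that origin
- calliper_head (a joint): reader head's travel q = gap between the outside jaws (m): 0 shut, starts 0.066 to 0.088, grows towards the calliper's -y; about 1 N friction, stays where left. In the calliper's frame the head's box spans x -3 to 28 mm, z 4 (on the beam) to 10 mm, y from 34 mm - q (end face, to push towards +y) to 100 mm - q
- display (a point): centre of the grey display window on top of the reader head, 10 mm above the worktop; moves with the head, axes as the calliper's
- fixed_jaw_face (a point): point on the measuring face of the fixed jaw, 17 mm out from the calliper's y axis line (x = -17 mm, y = 105 mm in the calliper's frame), 2 mm above the worktop; axes as the calliper's
- moving_jaw_face (a point): the facing point on the head's jaw (y = 105 mm minus the head's travel); moves with the head, axes as the calliper's.
- blue_mount: blue resin specimen mount with a steel specimen in its top, 30 mm across, 18 mm high, loose; origin under its centre. Leave it alone
- mount_2: green resin specimen mount, 30 mm across, 18 mm high, loose; origin under its centre. Leave it alone
- steel_sample_2: ground steel disc with three dark spark marks on its top, 38 mm across, 28 mm high, loose; origin under its centre. Leave it alone
- loupe: black measuring loupe with a white ring, 38 mm across, 38 mm high, loose; origin under its centre. Leave it alone
- pen_1: white marker pen with a red cap, 135 mm long, lying; origin under its middle. Leave it alone
- screwdriver: screwdriver with a red handle, 187 mm long along its y axis, 22 mm high, lying; origin under its middle. Leave it alone
- tape_1: roll of cream masking tape lying flat, 96 mm across, 25 mm high; origin under its centre. Leave it alone
Mind the look-alikes: they are no part of the job. There is more than one size of the red_mount; the job needs the smallest.

How it is judged:
By the outcome, as a careful person would: the job done as asked, in the order asked, and still so for the second after the job is handed in, with the robot touching nothing.
It also fails if it takes over 64 s, if anything falls off the work surface, if the arm or the gripper's body presses on something with over 40 N, if the wrist force passes 120 N, or if a joint passes its speed limit or range.

## Working session

There is one attempt and no reset: what is moved stays moved. The work goes in short steps, Python scripts to look and compute and a tool call to move; the robot and the scene stay as the last step left them, time stands still between calls to the robot, and variables do not carry over. Pictures are saved under pics/ and viewed, at most 13 in all, crops included, and the job is handed in when it is done.

Besides the shell and the picture viewer there is one more tool, called after "Call:" as name(argument=value, ...) on one line, values as JSON. drive_tool: Moves the arm, as the interface text tells. Its arguments: {"type":"object","properties":{"moves":{"type":"array","items":{"type":"array"}},"grip_force":{"type":"number"}},"required":["moves"]}

```bash
mkdir -p pics
cat > h.py <<'E'
import numpy as np, cv2
from plant import ctrl
def shot(n,f=None):
    c=ctrl.read_camera(n)
    if f: cv2.imwrite('pics/'+f,cv2.cvtColor(c['image'],cv2.COLOR_RGB2BGR))
    return c
def ray(c,u,v,z):
    R=np.array(c['R']);t=np.array(c['t']);o=-R.T@t
    d=R.T@np.array([(u-c['cx'])/c['fx'],(v-c['cy'])/c['fy'],1])
    return o+d*(z-o[2])/d[2]
def proj(c,X):
    p=np.array(c['R'])@np.array(X)+np.array(c['t']);return c['fx']*p[0]/p[2]+c['cx'],c['fy']*p[1]/p[2]+c['cy']
def blobs(c,lo,hi,mn=30):
    hsv=cv2.cvtColor(c['image'],cv2.COLOR_RGB2HSV)
    m=cv2.inRange(hsv,lo,hi) if lo[0]<=hi[0] else cv2.inRange(hsv,(lo[0],lo[1],lo[2]),(179,255,255))|cv2.inRange(hsv,(0,lo[1],lo[2]),hi)
    n,l,s,ce=cv2.connectedComponentsWithStats(m)
    return [(s[i].tolist(),ce[i].round(1).tolist()) for i in range(1,n) if s[i][4]>=mn]
E
python3 - <<'E'
from h import *
print({k:np.round(v,3).tolist() for k,v in ctrl.get_state().items()})
cs=[shot(n,n+'0.png') for n in('scene','side')]
for c in cs:
    print(np.round(-np.array(c['R']).T@c['t'],3),c['fx'],np.round(c['R'],2).tolist())
    print('red',blobs(c,(170,110,60),(8,255,255)));print('blue',blobs(c,(100,110,50),(125,255,255)))
a=np.hstack([cv2.imread('pics/scene0.png'),cv2.imread('pics/side0.png')])
E
```

```text
{'time': 0.0, 'qpos': [-1.426, 0.287, 1.578, -0.0, 1.279, -0.15], 'dq': [0.0, -0.001, 0.0, -0.0, -0.0, -0.002], 'joint_efforts': [-0.0, -40.598, -29.263, -0.0, 0.006, 0.0], 'eef_pos': [0.196, -0.645, 0.249], 'tcp_rot': [0.989, 0.147, -0.0, -0.001], 'contact_force': [-0.652, 0.088, 0.224], 'wrist_torque': [0.027, 0.026, -0.073], 'finger_force': 0.0, 'opening': 1.001}
[0.155 0.645 0.959] 398.57164159346536 [[-0.83, -0.56, 0.01], [-0.45, 0.64, -0.63], [0.35, -0.52, -0.78]]
red [([89, 94, 13, 35, 78], [96.1, 114.0]), ([191, 104, 24, 30, 378], [202.7, 118.1]), ([107, 114, 3, 12, 34], [107.9, 119.5]), ([348, 142, 23, 22, 230], [359.4, 152.5]), ([304, 170, 16, 18, 186], [311.4, 179.1]), ([279, 189, 12, 13, 95], [284.3, 195.6]), ([299, 203, 17, 18, 203], [306.8, 211.9]), ([246, 277, 28, 48, 292], [259.3, 301.0]), ([174, 314, 21, 9, 158], [184.3, 317.6])]
blue [([179, 16, 11, 10, 43], [183.7, 21.3]), ([152, 35, 44, 67, 1298], [178.2, 68.4]), ([256, 226, 11, 13, 82], [261.1, 232.7]), ([82, 304, 32, 44, 400], [98.3, 321.9]), ([9, 309, 49, 28, 330], [29.8, 322.9]), ([125, 336, 21, 23, 220], [135.4, 347.2]), ([68, 354, 8, 7, 34], [71.2, 356.5])]
[0.381 0.917 0.862] 439.4769895447574 [[-0.99, -0.16, -0.0], [-0.1, 0.67, -0.74], [0.12, -0.73, -0.67]]
red [([300, 127, 27, 16, 228], [312.7, 134.6]), ([129, 136, 36, 26, 488], [147.2, 148.0]), ([17, 149, 12, 19, 57], [22.2, 158.6]), ([278, 160, 16, 16, 172], [285.1, 167.8]), ([46, 164, 5, 12, 48], [47.7, 169.8]), ([264, 184, 12, 13, 91], [268.8, 189.8]), ([291, 187, 17, 17, 207], [298.3, 195.4]), ([300, 261, 8, 51, 270], [303.5, 286.5]), ([232, 323, 21, 16, 165], [242.8, 331.1])]
blue [([59, 40, 89, 99, 4179], [103.0, 82.3]), ([261, 222, 13, 13, 99], [267.0, 228.1]), ([184, 275, 29, 57, 654], [197.6, 301.8]), ([216, 353, 13, 27, 264], [222.4, 366.3])]
```

View pics/scene0.png

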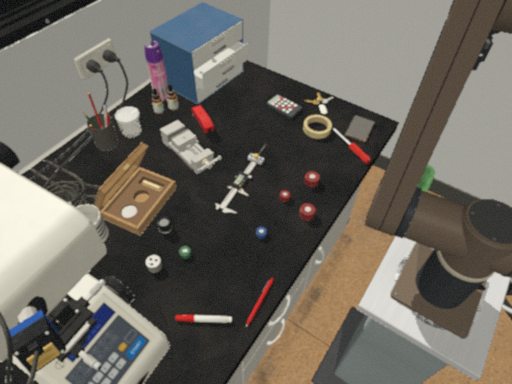

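View pics/side0.png

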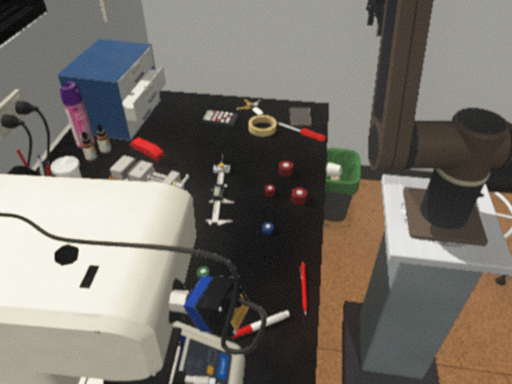

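The smallest red mount is at (284,195) in scene and (269,190) in side, with two larger reds beside it. The blue mount is at (261,233) in scene. The calliper runs from (262,150) at the clamp to (220,212) at the fixed jaw.

Run:
```python
from h import *
a=shot('scene');b=shot('side')
for n,p,q,z in [('small',(284.3,195.6),(268.8,189.8),.01),('red2',(311.4,179.1),(285.1,167.8),.01),('red3',(306.8,211.9),(298.3,195.4),.01),('blue',(261.1,232.7),(267,228.1),.009)]:
    print(n,ray(a,*p,z).round(4),ray(b,*q,z).round(4))
for n,p in [('clamp',(256,158)),('fixedend',(222,210))]: print(n,ray(a,*p,.005).round(3))
for n,p in [('clamp',(221,168)),('fixedend',(215,222))]: print(n,ray(b,*p,.005).round(3))
ims=[cv2.resize(cv2.cvtColor(c['image'],cv2.COLOR_RGB2BGR)[y:y+100,x:x+65],None,fx=6,fy=6,interpolation=2) for c,x,y in((a,208,140),(b,195,140))]
cv2.imwrite('pics/crop1.png',np.hstack(ims))
```

```text
small [ 0.4797 -0.0216  0.01  ] [ 0.4787 -0.0257  0.01  ]
red2 [ 0.4443 -0.1255  0.01  ] [ 0.4419 -0.1333  0.01  ]
red3 [ 0.3944 -0.0079  0.01  ] [ 0.3924 -0.0147  0.01  ]
blue [0.4647 0.1273 0.009 ] [0.4646 0.1242 0.009 ]
clamp [ 0.638 -0.105  0.005]
fixedend [0.604 0.125 0.005]
clamp [ 0.638 -0.109  0.005]
fixedend [0.606 0.12  0.005]
```

View pics/crop1.png

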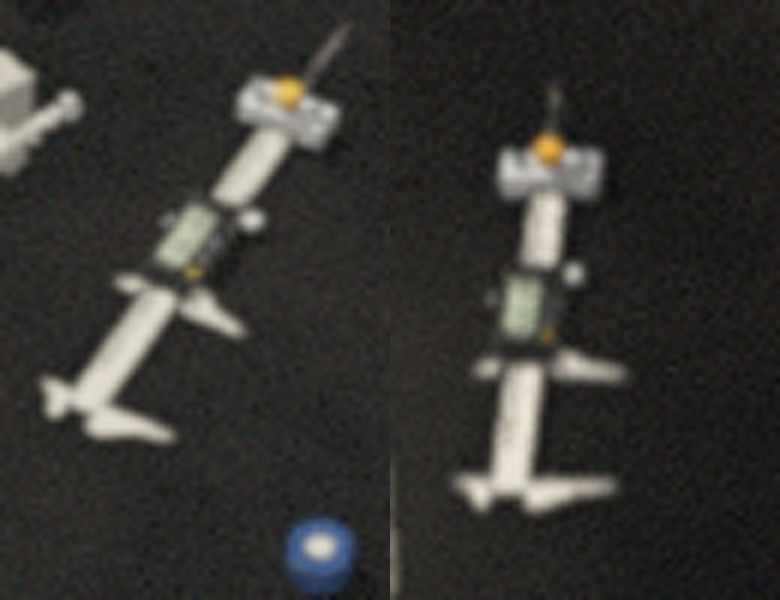

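The calliper's jaws point at the robot, with the fixed jaw at the +y end. I'll move the wrist camera over the area for a close look.

Call:
drive_tool(moves=[[[0, 0, 0], [0.02, -0.022, -0.01], 0.02], [[0, 0, 0], [0.032, -0.035, -0.01], 0.02], [[0, 0, 0], [0.032, -0.035, -0.01], 0.02], [[0, 0, 0], [0.032, -0.035, -0.01], 0.02], [[0, 0, 0], [0.032, -0.035, -0.01], 0.02]])

```text
time: 0.82
eef_pos: [0.2911, -0.4463, 0.3001]
tcp_rot: [0.989, 0.147, 0.0, -0.0]
contact_force: [0.7, -0.6, 0.3]
opening: 0.239
finger_force: 0.0
```

Call:
drive_tool(moves=[[[0, 0, 0], [0.032, -0.035, -0.01], 0.02], [[0, 0, 0], [0.032, -0.035, -0.01], 0.02], [[0, 0, 0], [0.032, -0.035, 0], 0.02], [[0, 0, 0], [0.032, -0.035, 0], 0.02], [[0, 0, 0], [0.032, -0.035, 0], 0.02]])

```text
time: 1.45
eef_pos: [0.3933, -0.2324, 0.32]
tcp_rot: [0.989, 0.147, 0.0, 0.0]
contact_force: [1.2, -0.4, -0.3]
opening: 0.235
finger_force: 0.0
```

Call:
drive_tool(moves=[[[0, 0, 0], [0.032, -0.035, 0], 0.02], [[0, 0, 0], [0.032, -0.035, 0], 0.02], [[0, 0, 0], [0.032, -0.035, 0], 0.02], [[0, 0, 0], [0.032, -0.035, 0], 0.02], [[0, 0, 0], [0.032, -0.035, 0], 0.02]])

```text
time: 2.08
eef_pos: [0.4955, -0.0184, 0.32]
tcp_rot: [0.989, 0.147, 0.0, 0.0]
contact_force: [1.1, -0.4, -0.3]
opening: 0.229
finger_force: 0.0
```

Call:
drive_tool(moves=[[[0, 0, 0], [0, 0, 0], 0.02], [[0, 0, 0], [0, 0, 0], 0.02]])

```text
time: 2.33
eef_pos: [0.4949, -0.0201, 0.3198]
tcp_rot: [0.989, 0.147, -0.0, 0.0]
contact_force: [0.1, -0.4, 0.4]
opening: 0.233
finger_force: 0.0
```

Run:
```python
from h import *
c=shot('wrist','w1.png');print(np.round(-np.array(c['R']).T@c['t'],3),c['fx'],np.round(c['R'],2).tolist())
for z in(.01,.02): print([ray(c,*e[1],z).round(4).tolist()+e for e in blobs(c,(170,110,60),(8,255,255),100)])
print([ray(c,*e[1],.009).round(4).tolist()+e for e in blobs(c,(100,110,50),(125,255,255),100)])
s=ctrl.get_state();print(s['time'],s['eef_pos'],s['tcp_rot'],s['qpos'],s['opening'])
```

```text
[0.566 0.002 0.443] 288.4128138986477 [[0.29, -0.96, 0.0], [-0.92, -0.28, 0.29], [-0.28, -0.09, -0.96]]Traceback (most recent call last):
  File "<stdin>", line 3, in <module>
TypeError: can only concatenate list (not "tuple") to list
```

View pics/w1.png

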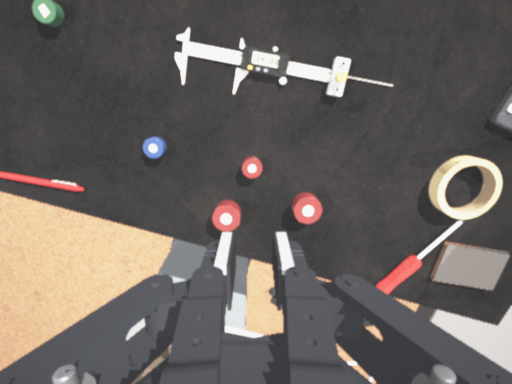

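Wrist view: the small red mount is at (252,168), the larger reds at (227,215) and (308,208), and the blue one at (154,148). The calliper's fixed jaw is at about (183,65), its moving jaw at (238,80), the display at (266,60) and the clamp at (339,77).

Run:
```python
from h import *
c=shot('wrist')
for e in blobs(c,(170,110,60),(8,255,255),100): print('red',ray(c,*e[1],.01).round(4),e)
for e in blobs(c,(100,110,50),(125,255,255),100): print('blue',ray(c,*e[1],.009).round(4),e)
# steel inserts (top) 
hsv=cv2.cvtColor(c['image'],cv2.COLOR_RGB2HSV)
m=cv2.inRange(hsv,(0,0,150),(179,70,255));n,l,s,ce=cv2.connectedComponentsWithStats(m)
for i in range(1,n):
    if s[i][4]>25 and 100<ce[i][1]<230: print('top',ce[i].round(1),s[i][4],ray(c,*ce[i],.02).round(4))
im=cv2.cvtColor(c['image'],cv2.COLOR_RGB2BGR)[20:110,165:365]
cv2.imwrite('pics/crop2.png',cv2.resize(im,None,fx=4,fy=4,interpolation=2))
```

```text
red [ 0.4779 -0.0214  0.01  ] ([242, 157, 20, 21, 230], [251.0, 167.4])
red [0.3611 0.2873 0.01  ] ([0, 171, 85, 21, 589], [38.5, 181.5])
red [ 0.4416 -0.1238  0.01  ] ([292, 192, 30, 32, 560], [306.0, 207.2])
red [ 0.3922 -0.0054  0.01  ] ([212, 200, 28, 31, 539], [226.1, 214.8])
red [ 0.3741 -0.3179  0.01  ] ([376, 254, 46, 40, 784], [399.2, 273.6])
top [509.1 107.6] 50 [ 0.6672 -0.3436  0.02  ]
top [152.3 147.7] 83 [0.4662 0.1257 0.02  ]
top [461.9 195.9] 1893 [ 0.5313 -0.3442  0.02  ]
top [251.4 168. ] 76 [ 0.4793 -0.0216  0.02  ]
top [ 64.1 182.3] 70 [0.3759 0.2435 0.02  ]
top [307.6 210.3] 122 [ 0.4402 -0.125   0.02  ]
top [225.5 218.5] 122 [ 0.3899 -0.0059  0.02  ]
```

View pics/crop2.png

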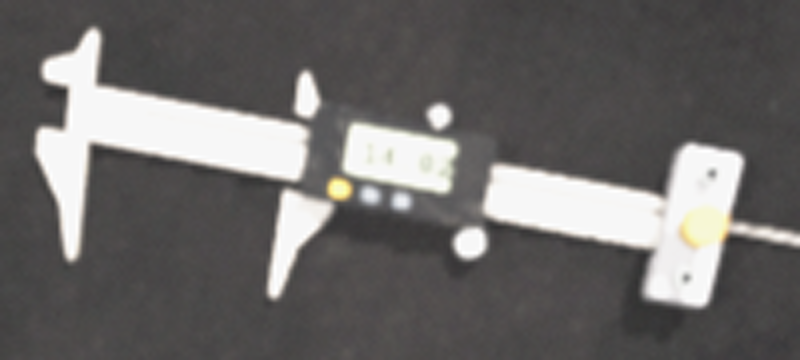

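The crop shows the calliper clearly. The jaw tips are at (72,260) and (272,297), the display corners run from (348,125) to (450,190), and the head's end face is at about x=490.

Run:
```python
from h import *
c=shot('wrist')
P={'beamUL':((110,88),4),'beamUR':((655,190),4),'beamLL':((110,143),4),'beamLR':((645,247),4),'fjtip':((75,258),4),'fjroot':((91,148),4),'mjtip':((270,295),4),'mjroot':((284,195),4),'d1':((348,125),10),'d2':((457,143),10),'d3':((450,190),10),'d4':((343,172),10),'eU':((495,140),10),'eL':((485,222),10),'clU':((690,143),14),'clUR':((742,155),14),'clL':((645,300),14),'clLR':((705,307),14)}
W={k:ray(c,p[0]/4+165-.4,p[1]/4+20-.4,z/1000) for k,(p,z) in P.items()}
d=(W['beamUL']-W['beamUR']+W['beamLL']-W['beamLR'])[:2];th=np.arctan2(-d[0],d[1]);print('yaw',th)
ex=np.array([np.cos(th),np.sin(th)]);ey=np.array([-np.sin(th),np.cos(th)])
b=np.mean([W[k][:2] for k in('beamUL','beamUR','beamLL','beamLR')],0)
f=np.mean([W['fjtip'][:2]@ey,W['fjroot'][:2]@ey])
o=(b@ex-.011)*ex+(f-.105)*ey
print('origin',o)
for k,w in W.items(): print(k,w.round(4)[:2],(np.array([(w[:2]-o)@ex,(w[:2]-o)@ey])*1000).round(1))
for n,p in(('mount',(.479,-.0215)),('blue',(.466,.1255))):
    w=np.array(p)-o;print(n,w@ex,w@ey)
```

```text
yaw 0.1205504090789767
origin [0.61414136 0.0044768 ]
beamUL [0.6216 0.1058] [19.6 99.7]
beamUR [ 0.6455 -0.0848] [ 20.4 -92.4]
beamLL [0.6048 0.1018] [ 2.4 97.8]
beamLR [ 0.627  -0.0881] [  1.6 -93.5]
fjtip [0.5647 0.1052] [-37.  105.9]
fjroot [0.6013 0.1078] [ -0.3 104.1]
mjtip [0.5728 0.0352] [-37.4  35.5]
mjroot [0.6062 0.0395] [-3.6 35.7]
d1 [0.6332 0.024 ] [21.3 17.1]
d2 [ 0.6387 -0.0133] [ 22.2 -20.6]
d3 [ 0.6239 -0.0157] [  7.2 -21.2]
d4 [0.6186 0.0214] [ 6.5 16.3]
eU [ 0.6433 -0.0255] [ 25.4 -33.2]
eL [ 0.6176 -0.0306] [ -0.8 -35.2]
clU [ 0.6609 -0.0889] [ 35.2 -98.3]
clUR [ 0.6625 -0.1072] [  34.6 -116.7]
clL [ 0.6092 -0.0924] [-16.5 -95.6]
clLR [ 0.6132 -0.1135] [ -15.1 -117. ]
mount -0.1372845223150473 -0.009536359411405725
blue -0.13251215596508942 0.13796016434228073
```

Call:
drive_tool(moves=[[[0, 0, -0.12], [0, 0, 0], 0.02], [[0, 0, -0.12], [0, 0, 0], 0.02], [[0, 0, -0.12], [0, 0, 0], 0.02], [[0, 0, -0.12], [0, 0, 0], 0.02], [[0, 0, 0], [0, 0, 0], 0.02]])

```text
time: 3.1
eef_pos: [0.495, -0.0209, 0.3201]
tcp_rot: [0.927, 0.376, 0.0, 0.0]
contact_force: [0.2, 0.6, 0.1]
opening: 0.232
finger_force: 0.0
```

Call:
drive_tool(moves=[[[0, 0, 0], [-0.01, -0.002, 0.04], 0.02], [[0, 0, 0], [-0.02, -0.004, 0.05], 0.02], [[0, 0, 0], [-0.02, -0.004, 0.05], 0.02], [[0, 0, 0], [0, 0, 0.05], 0.02], [[0, 0, 0], [0, 0, 0.03], 0.02]])

```text
time: 3.72
eef_pos: [0.4508, -0.0481, 0.0976]
tcp_rot: [0.927, 0.376, -0.001, -0.001]
contact_force: [0.1, -0.5, 0.2]
opening: 0.233
finger_force: 0.0
```

Run:
```python
from h import *
s=ctrl.get_state();print(s['time'],s['eef_pos'],s['tcp_rot'],s['opening'])
q=s['tcp_rot'];p=s['eef_pos'];a=2*np.arctan2(q[1],q[0]);print('yaw',a)
d=np.array([.479-p[0],-.0215-p[1]]);print('mount in tool',d@[np.cos(a),np.sin(a)],d@[np.sin(a),-np.cos(a)])
```

```text
3.725 [ 0.45075407 -0.04806647  0.09755531] [ 0.92664623  0.37593128 -0.00118597 -0.00101847] 0.23330911567666493
yaw 0.770804124326251
mount in tool 0.03877142055087102 0.0006218106642846955
```

Call:
drive_tool(moves=[[[0, 0, 0], [0, 0, 0.03], 0.02], [[0, 0, 0], [0, 0.0006, 0.025], 0.02], [[0, 0, 0], [0, 0, 0.015], 0.02], [[0, 0, 0], [0, 0, 0.005], 0.02], [[0, 0, 0], [0, 0, 0], 0.02]])

```text
time: 4.35
eef_pos: [0.4532, -0.0485, 0.0254]
tcp_rot: [0.926, 0.377, 0.0, 0.0]
contact_force: [0.2, -0.0, 0.1]
opening: 0.236
finger_force: 0.0
```

Call:
drive_tool(moves=[[[0, 0, 0], [0.005, 0, 0], 0.02], [[0, 0, 0], [0.005, 0, 0], 0.02], [[0, 0, 0], [0.005, 0, 0], 0.02], [[0, 0, 0], [0.005, 0, 0], 0.02], [[0, 0, 0], [0.006, 0, 0], 0.02]])

```text
time: 4.97
eef_pos: [0.4718, -0.0298, 0.0251]
tcp_rot: [0.926, 0.378, 0.0, 0.0]
contact_force: [-0.3, -0.4, 0.6]
opening: 0.235
finger_force: 0.2
```

Run:
```python
from h import *
s=ctrl.get_state();p=s['eef_pos'];q=s['tcp_rot'];a=2*np.arctan2(q[1],q[0]);print(p,a,s['contact_force'])
for n in('scene','side','wrist'):
    c=shot(n,'p1'+n+'.png')
    for e in blobs(c,(170,110,60),(8,255,255),40):
        w=ray(c,*e[1],.01)
        if abs(w[0]-.49)<.06 and abs(w[1])<.06:
            d=w[:2]-p[:2];print(n,w.round(4),e,'tool',d@[np.cos(a),np.sin(a)],d@[np.sin(a),-np.cos(a)])
ims=[]
for f,x,y in(('scene',220,140),('wrist',180,120)): ims.append(cv2.resize(cv2.imread(f'pics/p1{f}.png')[y:y+110,x:x+110],(400,400),interpolation=2))
cv2.imwrite('pics/p1.png',np.hstack(ims))
```

```text
[ 0.47176459 -0.02977505  0.02508266] 0.7748205300412826 [-0.26570579 -0.43091376  0.64797162]
scene [ 0.4896 -0.0114  0.01  ] ([275, 190, 11, 13, 83], [279.7, 196.3]) tool 0.02562681833953593 -0.000619584450269031
side [ 0.4884 -0.0173  0.01  ] ([260, 186, 11, 12, 84], [265.1, 191.4]) tool 0.020616694088827773 0.002660964411775406
wrist [ 0.4948 -0.001   0.01  ] ([226, 179, 40, 24, 254], [245.3, 185.4]) tool 0.03659938463853067 -0.004392404446897063
```

View pics/p1.png

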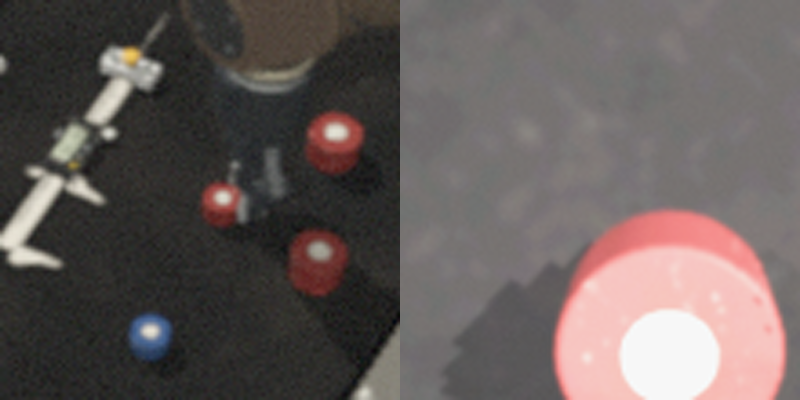

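The mount sits centred between the two fingertips and is sliding (scene crop, about (222,203)). I'll carry on along the same line.

Call:
drive_tool(moves=[[[0, 0, 0], [0.008, 0, 0], 0.02], [[0, 0, 0], [0.01, 0, 0], 0.02], [[0, 0, 0], [0.01, 0, 0], 0.02], [[0, 0, 0], [0.01, 0, 0], 0.02], [[0, 0, 0], [0.01, 0, 0], 0.02]])

```text
time: 5.75
eef_pos: [0.5063, 0.0041, 0.025]
tcp_rot: [0.926, 0.378, -0.0, -0.0]
contact_force: [0.1, -0.2, -0.5]
opening: 0.233
finger_force: 0.1
```

Call:
drive_tool(moves=[[[0, 0, 0], [0.01, 0, 0], 0.02], [[0, 0, 0], [0.01, 0, 0], 0.02], [[0, 0, 0], [0.01, 0, 0], 0.02], [[0, 0, 0], [0.008, 0, 0], 0.02], [[0, 0, 0], [0.005, 0, 0], 0.02]])

```text
time: 6.38
eef_pos: [0.5368, 0.034, 0.025]
tcp_rot: [0.926, 0.378, -0.0, 0.0]
contact_force: [-0.2, -0.1, 0.5]
opening: 0.233
finger_force: 0.1
```

```bash
cat > cal.py <<'E'
from h import *
th=.1206;o=np.array([.6141,.0045]);ex=np.array([np.cos(th),np.sin(th)]);ey=np.array([-np.sin(th),np.cos(th)])
def C(w): w=np.array(w[:2])-o;return (np.array([w@ex,w@ey])*1000).round(1)
E
python3 - <<'E'
from cal import *
s=ctrl.get_state();p=s['eef_pos'];q=s['tcp_rot'];a=2*np.arctan2(q[1],q[0]);print(p,a,s['contact_force'])
t=np.array([np.cos(a),np.sin(a)]);print('pred',C(p[:2]+.0224*t))
for n in('scene','side'):
    c=shot(n,'p2'+n+'.png')
    for e in blobs(c,(170,110,60),(8,255,255),40):
        w=ray(c,*e[1],.01)
        if .5<w[0]<.62 and abs(w[1])<.15: print(n,w.round(4),e,C(w))
ims=[]
for f,x,y in(('scene',200,140),('side',190,140)): ims.append(cv2.resize(cv2.imread(f'pics/p2{f}.png')[y:y+90,x:x+90],(400,400),interpolation=2))
cv2.imwrite('pics/p2.png',np.hstack(ims))
E
```

```text
[0.53683664 0.03399275 0.02500337] 0.7751281382133866 [-0.16295671 -0.11518433  0.46180494]
pred [-55.4  52.2]
scene [0.5532 0.0526 0.01  ] ([245, 194, 11, 13, 80], [250.2, 200.6]) [-54.7  55.1]
side [0.5533 0.0482 0.01  ] ([234, 199, 11, 12, 83], [239.0, 204.6]) [-55.1  50.7]
```

View pics/p2.png

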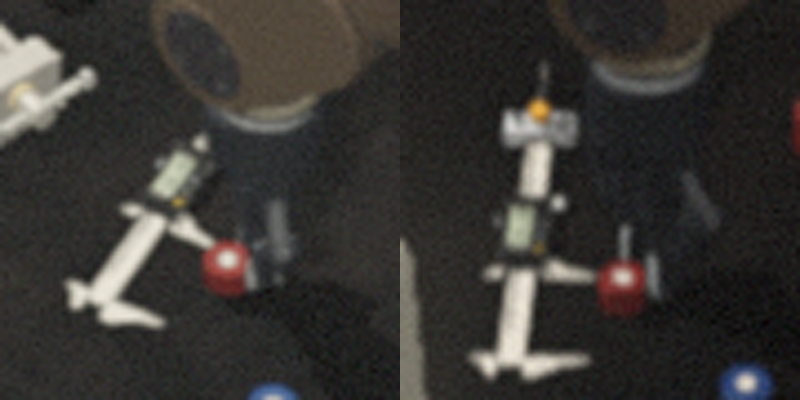

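The mount is at calliper (-55, 52), on its line and about 9 mm clear of the moving jaw's tip. 45 mm remain.

Call:
drive_tool(moves=[[[0, 0, 0], [0.008, 0, 0], 0.02], [[0, 0, 0], [0.01, 0, 0], 0.02], [[0, 0, 0], [0.01, 0, 0], 0.02], [[0, 0, 0], [0.009, 0, 0], 0.02], [[0, 0, 0], [0.006, 0, 0], 0.02]])

```text
time: 7.1
eef_pos: [0.5677, 0.0642, 0.025]
tcp_rot: [0.926, 0.378, 0.0, 0.0]
contact_force: [0.3, -0.6, 0.4]
opening: 0.232
finger_force: 0.1
```

Call:
drive_tool(moves=[[[0, 0, 0], [0, 0, 0], 0.02]])

```text
time: 7.22
eef_pos: [0.5676, 0.0641, 0.0251]
tcp_rot: [0.926, 0.378, 0.0, 0.0]
contact_force: [0.0, -1.0, 0.6]
opening: 0.233
finger_force: 0.0
```

Run:
```python
from cal import *
s=ctrl.get_state();p=s['eef_pos'];q=s['tcp_rot'];a=2*np.arctan2(q[1],q[0]);print(p,a,s['contact_force'])
t=np.array([np.cos(a),np.sin(a)]);print('pred',C(p[:2]+.0224*t))
for n in('scene','side'):
    c=shot(n,'p3'+n+'.png')
    for e in blobs(c,(170,110,60),(8,255,255),40):
        w=ray(c,*e[1],.01)
        if .5<w[0]<.62 and abs(w[1])<.15: print(n,w.round(4),e,C(w))
```

```text
[0.56756715 0.06406272 0.02505501] 0.7753546911403698 [ 0.04330248 -0.98235347  0.57044218]
pred [-21.3  78.4]
scene [0.5847 0.0832 0.01  ] ([231, 196, 10, 13, 77], [235.6, 202.5]) [-19.7  81.7]
side [0.5842 0.0786 0.01  ] ([221, 205, 11, 13, 94], [226.0, 211.0]) [-20.8  77.2]
```

The mount sits at calliper (-20.5, 79), well inside the jaws. I'll back off, rise and turn.

Call:
drive_tool(moves=[[[0, 0, 0], [-0.01, 0, 0], 0.02], [[0, 0, 0], [-0.03, 0, 0], 0.02], [[0, 0, 0], [0, 0, -0.04], 0.02], [[0, 0, 0], [0, 0, -0.04], 0.0], [[0, 0, -0.153], [0, 0, 0], 0.0]])

```text
time: 7.95
eef_pos: [0.5407, 0.0348, 0.1092]
tcp_rot: [0.894, 0.449, 0.003, 0.002]
contact_force: [-0.2, -0.4, -1.0]
opening: -0.001
finger_force: 0.0
```

Call:
drive_tool(moves=[[[0, 0, -0.153], [0, 0, 0], 0.0], [[0, 0, -0.153], [0, 0, 0], 0.0], [[0, 0, -0.153], [0, 0, 0], 0.0], [[0, 0, -0.153], [0, 0, 0], 0.0], [[0, 0, -0.151], [0, 0, 0], 0.0]])

```text
time: 8.57
eef_pos: [0.5379, 0.0352, 0.1048]
tcp_rot: [0.662, 0.75, -0.0, -0.0]
contact_force: [-0.1, -0.5, 0.7]
opening: 0.003
finger_force: 0.0
```

Call:
drive_tool(moves=[[[0, 0, 0], [0, 0, 0], 0.0]])

```text
time: 8.7
eef_pos: [0.538, 0.0353, 0.1049]
tcp_rot: [0.664, 0.747, -0.0, -0.0]
contact_force: [0.1, 0.1, 0.8]
opening: 0.003
finger_force: 0.0
```

Run:
```python
from cal import *
s=ctrl.get_state();p=s['eef_pos'];q=s['tcp_rot'];a=2*np.arctan2(q[1],q[0]);print(p,a,s['opening'],C(p))
d=np.array([.6345,-.0554])-p[:2];print('tool dx,dy',d@[np.cos(a),np.sin(a)],d@[np.sin(a),-np.cos(a)])
for n in('scene','side','wrist'):
    c=shot(n,'p4'+n+'.png')
    for e in blobs(c,(170,110,60),(8,255,255),40):
        w=ray(c,*e[1],.01)
        if .5<w[0]<.62 and abs(w[1])<.15: print(n,w.round(4),e,C(w))
```

```text
[0.53799837 0.0352597  0.10488102] 1.6884915016605269 0.0033660551560226186 [-71.8  39.7]
tool dx,dy -0.1013640817302049 0.08518842657717711
scene [0.5836 0.0811 0.01  ] ([231, 196, 11, 13, 89], [236.3, 202.2]) [-21.   79.7]
side [0.5831 0.0785 0.01  ] ([221, 205, 12, 13, 99], [226.4, 211.0]) [-21.9  77.1]
wrist [0.574  0.0848 0.01  ] ([300, 134, 26, 41, 203], [308.5, 146.6]) [-30.2  84.5]
wrist [0.5959 0.0792 0.01  ] ([319, 135, 26, 41, 65], [335.6, 157.3]) [-9.1 76.4]
```

Call:
drive_tool(moves=[[[0, 0, 0], [-0.021, 0.017, 0], 0.0], [[0, 0, 0], [-0.03, 0.025, 0], 0.0], [[0, 0, 0], [-0.03, 0.025, 0], 0.0], [[0, 0, 0], [-0.02, 0.018, 0], 0.0], [[0, 0, 0], [0, 0, 0.04], 0.0]])

```text
time: 9.48
eef_pos: [0.64, -0.057, 0.0691]
tcp_rot: [0.665, 0.747, 0.002, 0.005]
contact_force: [-0.1, 0.5, 0.0]
opening: 0.003
finger_force: 0.0
```

Call:
drive_tool(moves=[[[0, 0, 0], [0, 0, 0.02], 0.0], [[0, 0, 0], [0, 0, 0.01], 0.0], [[0, 0, 0], [0, 0, 0], 0.0]])

```text
time: 9.85
eef_pos: [0.6346, -0.054, 0.0345]
tcp_rot: [0.663, 0.748, -0.0, -0.001]
contact_force: [0.2, -0.7, -1.2]
opening: 0.005
finger_force: 0.0
```

Run:
```python
from cal import *
s=ctrl.get_state();p=s['eef_pos'];q=s['tcp_rot'];a=2*np.arctan2(q[1],q[0]);print(p,a,s['opening'],C(p),s['contact_force'])
ims=[]
for f,x,y in(('scene',200,125),('side',180,130)): shot(f,f'p5{f}.png');ims.append(cv2.resize(cv2.imread(f'pics/p5{f}.png')[y:y+100,x:x+100],(400,400),interpolation=2))
cv2.imwrite('pics/p5.png',np.hstack(ims))
shot('wrist','p5w.png')
```

```text
[ 0.63459129 -0.05399011  0.03446365] 1.6908941113843636 0.004618641674812361 [ 13.3 -60.5] [ 0.15049172 -0.65045256 -1.2301155 ]
```

View pics/p5.png

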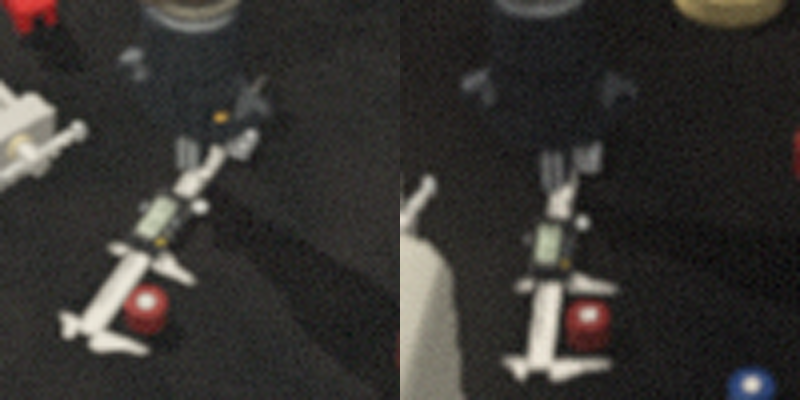

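The fingertips are over the beam between the head and the clamp, and the mount is between the jaws. I'll go down and push the head.

Call:
drive_tool(moves=[[[0, 0, 0], [0, 0, 0.006], 0.0], [[0, 0, 0], [0, 0, 0.003], 0.0], [[0, 0, 0], [0.004, 0, 0], 0.0], [[0, 0, 0], [0.004, 0, 0], 0.0], [[0, 0, 0], [0.004, 0, 0], 0.0]])

```text
time: 10.62
eef_pos: [0.6337, -0.0421, 0.0261]
tcp_rot: [0.663, 0.748, 0.0, 0.0]
contact_force: [1.1, 0.2, 0.8]
opening: 0.001
finger_force: 0.0
```

Call:
drive_tool(moves=[[[0, 0, 0], [0.004, 0, 0], 0.0], [[0, 0, 0], [0.004, 0, 0], 0.0], [[0, 0, 0], [0.004, 0, 0], 0.0], [[0, 0, 0], [0.004, 0, 0], 0.0], [[0, 0, 0], [0.004, 0, 0], 0.0]])

```text
time: 11.25
eef_pos: [0.6313, -0.0224, 0.0261]
tcp_rot: [0.663, 0.748, 0.0, 0.0]
contact_force: [0.0, -1.2, 0.2]
opening: -0.005
finger_force: 0.5
```

Run:
```python
from cal import *
s=ctrl.get_state();p=s['eef_pos'];print(p,C(p),s['contact_force'])
ims=[]
for f,x,y in(('scene',200,125),('side',180,130)): shot(f,f'p6{f}.png');ims.append(cv2.resize(cv2.imread(f'pics/p6{f}.png')[y:y+100,x:x+100],(400,400),interpolation=2))
cv2.imwrite('pics/p6.png',np.hstack(ims))
```

```text
[ 0.63134775 -0.02242365  0.02611299] [ 13.9 -28.8] [ 0.00447308 -1.20179652  0.23348232]
```

View pics/p6.png

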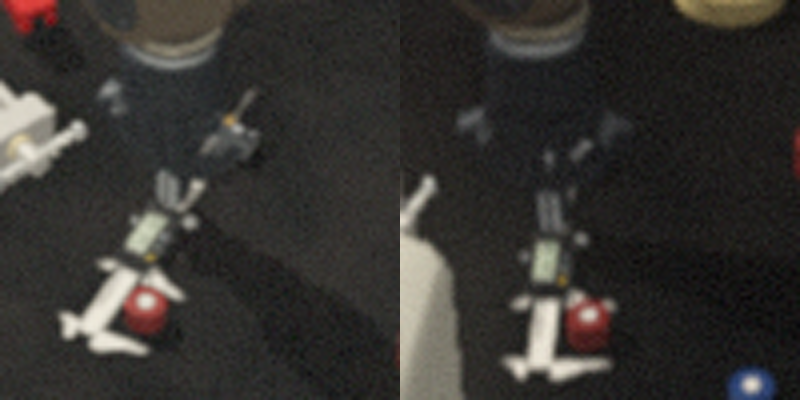

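The head moves under about 1.2 N with the jaw now near the mount; roughly 21 mm remain.

Call:
drive_tool(moves=[[[0, 0, 0], [0.003, 0, 0], 0.0], [[0, 0, 0], [0.003, 0, 0], 0.0], [[0, 0, 0], [0.003, 0, 0], 0.0], [[0, 0, 0], [0.003, 0, 0], 0.0], [[0, 0, 0], [0.003, 0, 0], 0.0]])

```text
time: 11.98
eef_pos: [0.6295, -0.0075, 0.0261]
tcp_rot: [0.663, 0.748, -0.0, 0.0]
contact_force: [1.8, -1.4, 0.0]
opening: 0.001
finger_force: 0.6
```

Call:
drive_tool(moves=[[[0, 0, 0], [0.001, 0, 0], 0.0], [[0, 0, 0], [0.001, 0, 0], 0.0], [[0, 0, 0], [0.001, 0, 0], 0.0]])

```text
time: 12.35
eef_pos: [0.6291, -0.0047, 0.026]
tcp_rot: [0.663, 0.748, 0.0, 0.0]
contact_force: [0.0, -1.5, -0.5]
opening: -0.0
finger_force: 0.6
```

```bash
cat > jaw.py <<'E'
from cal import *
s=ctrl.get_state();p=s['eef_pos'];print(s['time'],p,C(p),s['contact_force'])
for n in('scene','side'):
    c=shot(n)
    for e in blobs(c,(170,110,60),(8,255,255),40):
        w=ray(c,*e[1],.01)
        if .5<w[0]<.62 and abs(w[1])<.15: print(n,e,C(w))
E
python3 jaw.py
```

```text
12.35 [ 0.62914061 -0.00472292  0.02603125] [ 13.8 -11. ] [ 0.03843573 -1.48071586 -0.48756682]
scene ([230, 198, 11, 12, 75], [235.1, 204.5]) [-22.   88.8]
side ([221, 206, 11, 13, 95], [226.3, 212.7]) [-22.1  83.8]
```

Call:
drive_tool(moves=[[[0, 0, 0], [0.001, 0, 0], 0.0], [[0, 0, 0], [0.001, 0, 0], 0.0]])

```text
time: 12.7
eef_pos: [0.6289, -0.0028, 0.026]
tcp_rot: [0.663, 0.748, 0.0, 0.0]
contact_force: [0.5, -1.1, 0.8]
opening: 0.004
finger_force: 0.6
```

Call:
drive_tool(moves=[[[0, 0, 0], [0.0005, 0, 0], 0.0], [[0, 0, 0], [0.0005, 0, 0], 0.0]])

```text
time: 12.95
eef_pos: [0.6288, -0.0018, 0.026]
tcp_rot: [0.663, 0.748, 0.0, 0.0]
contact_force: [-0.5, -1.9, 1.0]
opening: 0.003
finger_force: 0.6
```

Call:
drive_tool(moves=[[[0, 0, 0], [0.0005, 0, 0], 0.0], [[0, 0, 0], [0, 0, 0], 0.0]])

```text
time: 13.2
eef_pos: [0.6287, -0.0012, 0.026]
tcp_rot: [0.663, 0.748, 0.0, -0.0]
contact_force: [-0.1, -0.6, 0.4]
opening: 0.001
finger_force: 0.5
```

Call:
drive_tool(moves=[[[0, 0, 0], [0.0005, 0, 0], 0.0], [[0, 0, 0], [0, 0, 0], 0.0]])

```text
time: 13.45
eef_pos: [0.6287, -0.0007, 0.0261]
tcp_rot: [0.663, 0.748, 0.0, 0.0]
contact_force: [1.1, -0.5, 0.3]
opening: -0.005
finger_force: 0.5
```

Call:
drive_tool(moves=[[[0, 0, 0], [0.0005, 0, 0], 0.0], [[0, 0, 0], [0, 0, 0], 0.0]])

```text
time: 13.7
eef_pos: [0.6286, -0.0002, 0.026]
tcp_rot: [0.663, 0.748, 0.0, 0.0]
contact_force: [0.7, 0.4, 1.1]
opening: 0.002
finger_force: 0.5
```

Call:
drive_tool(moves=[[[0, 0, 0], [0.0005, 0, 0], 0.0], [[0, 0, 0], [0, 0, 0], 0.0]])

```text
time: 13.95
eef_pos: [0.6285, 0.0003, 0.026]
tcp_rot: [0.663, 0.748, 0.0, 0.0]
contact_force: [-0.7, -1.1, 0.2]
opening: -0.005
finger_force: 0.5
```

Call:
drive_tool(moves=[[[0, 0, 0], [0.0005, 0, 0], 0.0], [[0, 0, 0], [0, 0, 0], 0.0]])

```text
time: 14.2
eef_pos: [0.6285, 0.0007, 0.026]
tcp_rot: [0.663, 0.748, 0.0, 0.0]
contact_force: [0.4, -1.4, -0.4]
opening: 0.001
finger_force: 0.6
```

```bash
python3 jaw.py
```

```text
14.2 [0.62847556 0.00074852 0.02603014] [13.8 -5.5] [ 0.37422025 -1.40898825 -0.43011748]
scene ([229, 200, 11, 11, 71], [234.3, 205.1]) [-21.   91.8]
side ([221, 208, 11, 11, 86], [226.0, 213.5]) [-21.5  86.9]
```

Call:
drive_tool(moves=[[[0, 0, 0], [0.0005, 0, 0], 0.0], [[0, 0, 0], [0, 0, 0], 0.0]])

```text
time: 14.55
eef_pos: [0.6285, 0.001, 0.026]
tcp_rot: [0.663, 0.748, -0.0, 0.0]
contact_force: [-0.0, -1.8, -0.0]
opening: -0.004
finger_force: 1.1
```

Call:
drive_tool(moves=[[[0, 0, 0], [0.0005, 0, 0], 0.0], [[0, 0, 0], [0, 0, 0], 0.0]])

```text
time: 14.8
eef_pos: [0.6285, 0.0013, 0.0261]
tcp_rot: [0.663, 0.748, -0.0, 0.0]
contact_force: [0.9, -3.9, -0.9]
opening: 0.0
finger_force: 1.9
```

Call:
drive_tool(moves=[[[0, 0, 0], [0.0005, 0, 0], 0.0], [[0, 0, 0], [0, 0, 0], 0.0]])

```text
time: 15.05
eef_pos: [0.6285, 0.0016, 0.0261]
tcp_rot: [0.663, 0.748, -0.0, 0.001]
contact_force: [0.9, -4.9, -0.1]
opening: -0.0
finger_force: 2.6
```

The force climbed to about 5 N, so the jaws are closed on the mount. I'll back off, rise and check.

Call:
drive_tool(moves=[[[0, 0, 0], [-0.003, 0, 0], 0.0], [[0, 0, 0], [-0.009, 0, 0], 0.0], [[0, 0, 0], [0, 0, -0.04], 0.0], [[0, 0, 0], [0, 0, -0.05], 0.0], [[0, 0, 0], [0, 0, -0.04], 0.0]])

```text
time: 15.68
eef_pos: [0.6299, -0.0096, 0.158]
tcp_rot: [0.664, 0.748, 0.001, -0.0]
contact_force: [-0.3, -0.3, -0.7]
opening: -0.0
finger_force: 0.0
```

Call:
drive_tool(moves=[[[0, 0, 0], [0, 0, 0], 0.0], [[0, 0, 0], [0, 0, 0], 0.0]])

```text
time: 15.92
eef_pos: [0.629, -0.0095, 0.1551]
tcp_rot: [0.663, 0.748, -0.0, -0.001]
contact_force: [-0.8, 0.2, -0.4]
opening: -0.003
finger_force: 0.0
```

```bash
python3 jaw.py
python3 - <<'E'
from cal import *
c=shot('wrist','w7.png')
for q in((14,37.1,10),(-20,90,20),(0,105,4),(-38,74.6,4)): 
    w=o+q[0]/1e3*ex+q[1]/1e3*ey;print(q,np.round(proj(c,[*w,q[2]/1e3]),1),w.round(4))
E
```

```text
15.925 [ 0.62900454 -0.0095068   0.15507399] [ 13.1 -15.7] [-0.7810718   0.21003328 -0.43891067]
scene ([229, 200, 11, 11, 70], [234.4, 205.2]) [-21.4  92. ]
side ([221, 208, 11, 11, 85], [226.1, 213.6]) [-21.8  87.2]
(14, 37.1, 10) [255.8 130.8] [0.6235 0.043 ]
(-20, 90, 20) [214.6  66.2] [0.5834 0.0914]
(0, 105, 4) [239.7  49.7] [0.6015 0.1087]
(-38, 74.6, 4) [197.5  87.3] [0.5674 0.074 ]
```

View pics/w7.png

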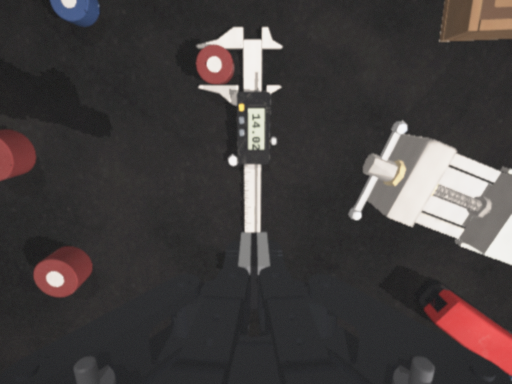

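The jaws hold the mount across its diameter: mount at (214,64), jaws at (215,45) and (220,88). The display is centred at about (257,128), within 3 px of the prediction. I'll move above it.

Call:
drive_tool(moves=[[[0, 0, 0], [0.0236, 0.0005, 0], 0.0], [[0, 0, 0], [0.03, 0.0008, 0], 0.0], [[0, 0, 0], [0, 0, 0.04], 0.0], [[0, 0, 0], [0, 0, 0.04], 0.0], [[0, 0, 0], [0, 0, 0.02], 0.0]])

```text
time: 16.7
eef_pos: [0.6224, 0.0452, 0.0527]
tcp_rot: [0.663, 0.749, -0.001, -0.002]
contact_force: [0.5, 0.4, 0.2]
opening: 0.001
finger_force: 0.0
```

Call:
drive_tool(moves=[[[0, 0, 0], [0, 0, 0.01], 0.0], [[0, 0, 0], [0, 0, 0.006], 0.0], [[0, 0, 0], [0, 0, 0.003], 0.0], [[0, 0, 0], [0, 0, 0], 0.0], [[0, 0, 0], [0, 0, 0], 0.0]])

```text
time: 17.32
eef_pos: [0.6252, 0.0436, 0.0379]
tcp_rot: [0.664, 0.748, 0.0, 0.001]
contact_force: [0.2, -0.1, -0.7]
opening: 0.002
finger_force: 0.0
```

```bash
python3 jaw.py
python3 - <<'E'
from cal import *
ims=[]
for f,x,y in(('scene',195,140),('side',180,140)): shot(f,f'p8{f}.png');ims.append(cv2.resize(cv2.imread(f'pics/p8{f}.png')[y:y+90,x:x+90],(400,400),interpolation=2))
cv2.imwrite('pics/p8.png',np.hstack(ims))
E
```

```text
17.325 [0.6251683  0.04355692 0.0378743 ] [15.7 37.4] [ 0.24894749 -0.11549723 -0.66470418]
scene ([229, 200, 11, 11, 66], [234.4, 205.4]) [-21.8  92.7]
side ([221, 208, 11, 11, 77], [226.0, 214.1]) [-21.7  89.2]
```

View pics/p8.png

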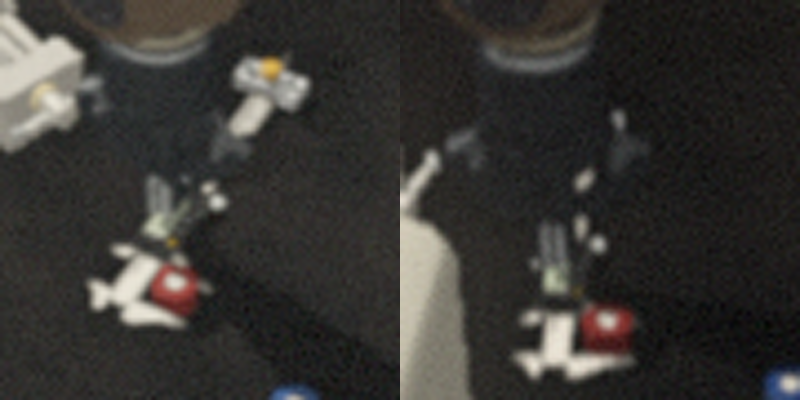

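The fingertips are over the display, about 9 mm up. I'll come down a little more and hold.

Call:
drive_tool(moves=[[[0, 0, 0], [0.0005, -0.001, 0.002], 0.0], [[0, 0, 0], [0, 0, 0.002], 0.0], [[0, 0, 0], [0, 0, 0], 0.0], [[0, 0, 0], [0, 0, 0], 0.0], [[0, 0, 0], [0, 0, 0], 0.0]])

```text
time: 18.15
eef_pos: [0.6236, 0.044, 0.0331]
tcp_rot: [0.663, 0.748, 0.0, 0.0]
contact_force: [-0.6, 0.3, 0.1]
opening: 0.003
finger_force: 0.0
```

Call:
drive_tool(moves=[[[0, 0, 0], [0, 0, 0], 0.0], [[0, 0, 0], [0, 0, 0], 0.0], [[0, 0, 0], [0, 0, 0], 0.0], [[0, 0, 0], [0, 0, 0], 0.0], [[0, 0, 0], [0, 0, 0], 0.0]])

```text
time: 18.77
eef_pos: [0.6235, 0.044, 0.033]
tcp_rot: [0.663, 0.748, -0.0, -0.0]
contact_force: [0.6, 0.3, 0.3]
opening: -0.002
finger_force: 0.0
```

Call:
drive_tool(moves=[[[0, 0, 0], [0, 0, 0], 0.0], [[0, 0, 0], [0, 0, 0], 0.0], [[0, 0, 0], [0, 0, 0], 0.0], [[0, 0, 0], [0, 0, 0], 0.0], [[0, 0, 0], [0, 0, 0], 0.0]])

```text
time: 19.4
eef_pos: [0.6236, 0.044, 0.0331]
tcp_rot: [0.663, 0.748, 0.0, 0.0]
contact_force: [0.6, -0.3, -0.8]
opening: 0.002
finger_force: 0.0
```

Call:
drive_tool(moves=[[[0, 0, 0], [0, 0, 0], 0.0], [[0, 0, 0], [0, 0, 0], 0.0], [[0, 0, 0], [0, 0, 0], 0.0], [[0, 0, 0], [0, 0, 0], 0.0], [[0, 0, 0], [0, 0, 0], 0.0]])

```text
time: 20.02
eef_pos: [0.6235, 0.044, 0.033]
tcp_rot: [0.663, 0.748, -0.0, -0.0]
contact_force: [-0.4, 0.3, 0.6]
opening: 0.001
finger_force: 0.0
```

Call:
drive_tool(moves=[[[0, 0, 0], [0, 0, 0], 0.0], [[0, 0, 0], [0, 0, 0], 0.0], [[0, 0, 0], [0, 0, 0], 0.0], [[0, 0, 0], [0, 0, 0], 0.0], [[0, 0, 0], [0, 0, 0], 0.0]])

```text
time: 20.65
eef_pos: [0.6235, 0.044, 0.033]
tcp_rot: [0.663, 0.748, -0.0, -0.0]
contact_force: [-0.7, 0.8, -1.4]
opening: -0.004
finger_force: 0.0
```

Call:
drive_tool(moves=[[[0, 0, 0], [0, 0, 0], 0.0], [[0, 0, 0], [0, 0, 0], 0.0], [[0, 0, 0], [0, 0, 0], 0.0], [[0, 0, 0], [0, 0, 0], 0.0], [[0, 0, 0], [0, 0, 0], 0.0]])

```text
time: 21.28
eef_pos: [0.6236, 0.044, 0.033]
tcp_rot: [0.663, 0.748, -0.0, -0.0]
contact_force: [0.1, 0.3, 0.5]
opening: -0.002
finger_force: 0.0
```

Held steady for over 3 s about 4 mm above the display, with no contact force.

```bash
python3 -c "
from plant import ctrl
print(ctrl.sign_off())"
```

```text
the job is handed in; nothing more can be done
None
```

The calliper jaws are closed on the smallest red mount across its full diameter, and the job is handed in at about 21 s, with the closed fingertips still pointing straight down about 4 mm above the display after more than 3 s there.

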